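# Draw a sunken bench stop up with a hook

## Robot

A 6-joint arm with a two-finger parallel gripper is mounted at the origin on the work surface. World frame = base frame: x ahead of the robot, y to its left, z up, the work surface at z = 0. Lengths are in m, angles in rad, forces in N, time in s.
With the tool pointing down it reaches from about 0.4 to 0.825 m from the base axis. Payload 7 kg.
Tool frame: the origin (TCP) lies midway between the tips of the shut fingers; the grasp point (between the pads) lies arm.hold_point_z behind it (arm.hold_point_z is the distance from the TCP to the grasp point, in m); z points along the fingers, y is the line along which they close (so a half turn about z gives the same grasp; the last joint's range is limited). The gripper opens to 88 mm and grips with 3 to 60 N. Pads are 19 mm wide; open, the fingers measure 130 mm over their backs; the gripper's body (78 mm by 193 mm) begins 47 mm behind the grasp point.
Start: joints at [1.593, 0.359, 0.012, 0, -1.224, -0.288], TCP at [0.177, 0.651, 0.227] pointing down, gripper open.
Joint ranges: [-3.07, 3.07], [-1.43, 2.12], [-1.02, 1.25], [-3.03, 1.67], [-3.05, -0], [-3.03, 3.03]. Speed limits (rad/s): [2.39, 2.39, 3.01, 3.14, 3.14, 3.14].

## Interface

Orientations are given as [roll, pitch, yaw] about the fixed x, y, z axes, in that order (R = Rz(yaw) Ry(pitch) Rx(roll)).
In Python, from station import arm gives the robot as it stands.
- The arm moves only by the shell command python3 -m crank 'ROWS' [OPENING] [FORCE]. ROWS is JSON, a list that holds one entry, the list of rows, each a list of 4 numbers: the shift along the tool's x, y, z in units of 25 mm (1.0 is 25 mm), then the turn about the tool's z in units of 5 degrees (1.0 is 5 degrees). A call has 1 to 12 rows; each row is the pose to reach, as a shift and turn from the pose commanded when the call began, along the tool's axes at that moment; what a row does not reach only later rows make up. A row lasts 1/8 s, in which the tool goes at most 62.5 mm and 10.7 degrees, less where a joint would pass 70% of its speed; a pose out of reach is approached as far as the arm can. A call with a gripper value outside its range is refused whole. OPENING is the closure, from 0 (fully open) to 1 (shut), set as the call begins (- or left out, the last holds). The fingers move at their own pace and stop on an object; FORCE is the grip in N (left out, the last holds). Time passes only in rows, so rows that repeat a pose let the fingers close. It gives the time, the measured TCP pose, the force, the opening and the grip force at its end, in the units of the state.
- arm.get_state(): the state, without advancing time (a new reading comes with each control period).
- arm.grab_frame(name): name is "scene" or "top" or "wrist"; returns (picture, depth): 420x560x3 uint8, red, green, blue; 420x560 float32, m along the optical axis (not along the pixel's ray), 0 where there is no reading.
- arm.get_calibration(name): a dict with "mtx" (3x3 intrinsics, pixels), "k1" (the pictures are not rectified: a ray, as slopes to the right and down, at radius r is drawn at 1 + k1 r^2 times it, then the intrinsics apply), "R" (3x3) and "t" (3): a world point X has camera coordinates R X + t; the wrist camera has in their place "mount" (4x4, takes a point from camera to tool coordinates, whose origin is the TCP and whose axes are the flange's). Camera axes: x right, y down, z forward; pixel columns grow to the right and rows downward; lengths in m; the calibration is good to about 2 mm. A picture is of the moment at which its call begins: read the wrist's pose just before it. get_calibration takes no time and is no camera call.
- arm.job_done(): hands the job in; it is judged then, once.
Trained networks look in the newest picture that a camera, given by its name, has taken for a name from the list of things; names that differ only in an ending like _2 or _b are one class to them, and where a whole thing is asked for, a point or a joint stands for the part that bears it (a point fixed in the world has none). Each returns a list of dicts, best first, with "score" (0 to 1); they miss things now and then, are a little off and sometimes report something else, mostly with a low value. They report only what shows in the picture. A call takes as long as a camera call.
- arm.recognise(thing, camera): "extent" ([left, top, width, height] in pixels, round what is visible of it).
- arm.trace(thing, camera): "mask" (420x560 bool, what is visible of it) and "extent" ([left, top, width, height] in pixels, round what is visible of it).
The state is a dict: "t": time; "q": joint angles; "qd": joint speeds; "joint_efforts": joint torques, N m; "eef_pos": TCP position; "ee_rot": TCP orientation; "force": force on the tool from outside, world axes, zero at the start; "moment": the same for the moment, N m; "width": finger opening in m; "gripper_force": force on a finger pad.
Only numpy, scipy, OpenCV 4.12 (cv2) and the standard library are available. Lean on these libraries where they do the work, as an engineer would, in place of code of your own. Each camera call takes 0.05 s, during which the arm holds its last target. There are 200 camera calls.

## Task

The round bench stop has sunk deep into its bore in the planing block. Take the hook tool out of its rack, catch the loop on top of the stop with it and gently draw the stop all the way up, then hang the hook back in its rack hole and let go. Touch the stop with the hook only, never force the hook against the stop, loop or block (stay under about 30 N), and leave the other things on the bench where they are.

Things in the scene. Friction and masses are not known exactly. Their poses are not given: they have to be found in the camera images.
- hook_handle (a point): Centre of the wooden handle (26 x 26 mm square, 46 mm tall, sides along the tool's x, y) of the loose 120 g hook tool, hanging upright in the rack; z up along the tool. Right below it a brass collar, 48 mm across, 5 mm thick, rests on the rack, its underside 28 mm below this point. A 4.4 mm shank runs down the axis to 143 mm below, then turns into a toe along the tool's +x.
- hook_toe (a point): Middle of the hook's toe, on the bar's centre line: 143 mm below the handle's centre, 6.5 mm to +x of the shank's axis; axes as hook_handle. The toe, a 4.4 mm round bar, runs 13 mm along +x from the shank's axis; there its tip turns up (tip's top 6.2 mm above the centre line). Lowest point 2.2 mm below this point, foremost 15.2 mm from the shank's axis.
- rack_hole (a point): Centre of the mouth of the vertical through hole, 34 mm across, in the top face of a fixed plywood rack, 150 mm above the bench; z up. Rack 100 mm (its x) by 120 mm (its y), side panels at its y ends, top board 20 mm thick. The hook must be lifted about 125 mm to free its toe from the hole.
- bore_mouth (a point): Centre of the mouth of the vertical bore, 52 mm across, in the middle of the upper face of the planing block: a fixed wooden block 200 mm (its x) by 220 mm (its y), 120 mm tall, standing on the bench. z up.
- stop_top (a point): Centre of the flat top of the steel stop, 49 mm across, that slides upright in the bore. On it, centred, stands an upright steel pull loop: a tab 20 mm wide, 23 mm high, 6 mm thick, with an opening 9.5 mm wide that reaches from the stop's top to 18 mm above it. Which way the opening faces (level) is NOT measured and changes from start to start: see or feel it. It does not turn.
- stop (a joint): Height of the stop above its lowest position, in m: 0 is lowest (top 70 mm below the bore mouth), 0.09 is all the way up against its hard stop (top 20 mm above the bore mouth). It starts at 0 to 0.02. It drags with about 7 N of friction, weighs about 3 N more, and stays where it is left.
- mallet (a point): Wooden mallet lying on the bench, a bystander: head 70 x 120 x 60 mm; the point is the centre of the head; handle 26 mm thick, 200 mm long along its -x.
- chisel (a point): Chisel lying on the bench along its x, a bystander: 250 mm long, handle 26 mm thick; the point is near the middle.
- glue_mid (a point): White glue bottle standing on the bench, a bystander: 60 mm across, 170 mm tall; the point is 85 mm up its axis.
- offcut_mid (a point): Wooden offcut lying on the bench, a bystander: 140 x 60 x 45 mm; the point is its centre.

How it is judged:
On the way, in this order (a step that is already met when the one before it is completed fails the run):
1. the hook has caught the loop and draws the stop up (joint above 0.035, hook carrying the stop) (value of joint stop above 0.035 m and contact force between hook and stop above 1 N), for 0.1 s.
2. the stop is up (within 6 mm of the top) (value of joint stop above 0.084 m), for 0.2 s.
At the end, for the whole second after the job is handed in: The stop is within 6 mm of fully up (joint above 0.084), and the hook hangs at rest in its rack hole: upright within 0.12 rad, its axis within 16 mm of the hole's centre, its collar down on the rack (within 4 mm), released (value of joint stop above 0.084 m and horizontal distance between hook_handle and rack_hole below 0.016 m and z of hook_handle in the frame of rack_hole between 0.024 and 0.032 m and angle between hook_handle's own z axis and vertical below 0.12 rad and linear speed of hook below 0.02 m/s); the robot touches nothing.
It fails at once if the hook is forced against the stop, its loop or the block (over 30 N) (contact force between hook and block above 30 N).
It fails at once if the robot touches the stop or its loop itself (contact force between any of the fingers, the arm and stop above 0.5 N).
It fails at once if a bystander (mallet, chisel, glue bottle or offcut) is moved over 20 mm (distance of any of mallet, chisel, glue_mid, offcut_mid from where it was at the start of the episode above 0.02 m).
It also fails if it takes over 72 s, if anything falls off the work surface, if the arm or the gripper's body presses on something with over 40 N, if the wrist force passes 120 N, or if a joint passes its speed limit or range.

## Working session

There is one attempt and no reset: what is moved stays moved. The work goes in short steps, Python scripts to look and compute and a shell command to move; the robot and the scene stay as the last step left them, time stands still between calls to the robot, and variables do not carry over. Pictures are saved under pics/ and viewed, at most 10 in all, crops included, and the job is handed in when it is done.

```bash
mkdir -p pics; ls; cat > h.py <<'E'
import numpy as np, cv2
from station import arm
from scipy.spatial.transform import Rotation as Ro
def grab(n):
    s=arm.get_state(); im,d=arm.grab_frame(n); c=arm.get_calibration(n)
    if 'mount' in c:
        T=np.eye(4);T[:3,:3]=Ro.from_euler('xyz',s['ee_rot']).as_matrix();T[:3,3]=s['eef_pos'];T=T@np.array(c['mount'])
    else:
        T=np.eye(4);T[:3,:3]=np.array(c['R']);T[:3,3]=c['t'];T=np.linalg.inv(T)
    return im,d,c,T
def cloud(d,c,T):
    h,w=d.shape; u,v=np.meshgrid(np.arange(w),np.arange(h))
    p=cv2.undistortPoints(np.stack([u,v],-1).reshape(-1,1,2).astype(float),np.array(c['mtx'],float),np.array([c['k1'],0,0,0.]))[:,0]
    P=np.c_[p*d.reshape(-1,1),d.ravel()]@T[:3,:3].T+T[:3,3]
    P[d.ravel()<=0]=np.nan
    return P.reshape(h,w,3)
def save(n,im): cv2.imwrite('pics/'+n,im[...,::-1])
E
python3 - <<'E'
from h import *
print(arm.get_state(),arm.hold_point_z)
for n in ['scene','top']:
    im,d,c,T=grab(n);P=cloud(d,c,T);save(n+'.png',im);np.save(n+'.npy',P);print(n,T[:3,3])
    for th in ['hook_handle','rack_hole','bore_mouth','stop_top','stop','mallet','chisel','glue_mid','offcut_mid']:
        try:
            for r in arm.trace(th,n)[:1]:
                m=r['mask'];print(th,round(r['score'],2),r['extent'],np.nanmedian(P[m],0).round(3),np.nanpercentile(P[m],[3,97],axis=0).round(3).tolist())
        except Exception as e: print(th,e)
E
```

```text
pics
{'t': 0.0, 'q': array([ 1.59310989e+00,  3.59364536e-01,  1.10613388e-02, -3.29661103e-04,
       -1.22412835e+00, -2.88088447e-01]), 'qd': array([ 0.00114405,  0.0002572 ,  0.0005476 , -0.00089374,  0.00053505,
        0.0028865 ]), 'joint_efforts': array([-2.20297239e-03, -5.82724464e+01,  2.93053633e+01,  6.99750736e+00,
        6.80579193e-03, -1.65612096e-04]), 'eef_pos': array([0.17720623, 0.65080868, 0.22564193]), 'ee_rot': array([ 3.13993677e+00, -1.67507454e-04, -2.65887004e-01]), 'force': array([ 0.23548512,  0.01825395, -0.61219451]), 'moment': array([-0.01663255,  0.00292408, -0.01132674]), 'gripper_force': 0.0, 'width': 0.08781444733566389} 0.0188
scene [1.34860154 0.35489679 0.76152961]
hook_handle 0.92 [389.8, 207.5, 19.7, 28.5] [0.571 0.237 0.171] [[0.535, 0.215, 0.15], [0.582, 0.255, 0.202]]
rack_hole 0.74 [357.4, 213.5, 78.9, 91.7] [0.583 0.237 0.092] [[0.515, 0.174, 0.006], [0.617, 0.298, 0.151]]
bore_mouth 0.66 [166.1, 163.8, 118.0, 99.4] [ 0.616 -0.174  0.112] [[0.467, -0.303, 0.007], [0.662, -0.091, 0.122]]
mallet 0.8 [189.8, 262.1, 127.1, 78.1] [0.757 0.03
[... 615 characters left out ...]
218, 0.153], [0.573, 0.248, 0.205]]
bore_mouth 0.75 [290.9, 172.3, 103.4, 100.5] [ 0.552 -0.199  0.12 ] [[0.457, -0.305, 0.04], [0.651, -0.093, 0.124]]
stop_top 0.76 [331.5, 214.9, 17.6, 14.7] [ 0.56  -0.204  0.064] [[0.543, -0.222, 0.059], [0.579, -0.186, 0.087]]
stop 0.59 [330.4, 212.7, 16.2, 17.8] [ 0.559 -0.204  0.064] [[0.542, -0.222, 0.059], [0.578, -0.186, 0.088]]
mallet 0.73 [209.4, 94.9, 66.9, 96.7] [0.73  0.03  0.058] [[0.669, -0.055, 0.013], [0.901, 0.107, 0.064]]
chisel 0.86 [210.6, 270.2, 99.1, 20.9] [ 0.426 -0.003  0.018] [[0.416, -0.109, 0.001], [0.44, 0.126, 0.029]]
offcut_mid 0.85 [415.1, 210.4, 43.9, 61.3] [ 0.495 -0.443  0.044] [[0.43, -0.482, 0.005], [0.56, -0.41, 0.049]]
```

```bash
python3 - <<'E'
from h import *
im=cv2.imread('pics/top.png');P=np.load('top.npy')
a=cv2.resize(im[170:275,285:400],(460,420),interpolation=cv2.INTER_CUBIC);b=cv2.resize(im[190:265,120:185],(364,420),interpolation=cv2.INTER_CUBIC)
cv2.imwrite('pics/c1.png',np.hstack([a,b])[:,:800])
def rect(m,z):
    pts=P[m][:,:2]; r=cv2.minAreaRect(pts.astype(np.float32)); print(z,len(pts),r)
X,Y,Z=P[...,0],P[...,1],P[...,2]
print('block');rect((abs(Z-.12)<.006)&(abs(X-.55)<.15)&(abs(Y+.2)<.15),'blk')
print('rack');rect((abs(Z-.15)<.004)&(abs(X-.56)<.1)&(abs(Y-.235)<.1),'rack')
m=(Z>.19)&(abs(X-.56)<.04)&(abs(Y-.235)<.04);rect(m,'handle');print(P[m].round(3)[:,2].max())
S=np.load('scene.npy');X,Y,Z=S[...,0],S[...,1],S[...,2]
for n,m in [('rackS',(abs(Z-.15)<.004)&(abs(X-.56)<.1)&(abs(Y-.235)<.1)),('hS',(Z>.194)&(abs(X-.56)<.06)&(abs(Y-.235)<.04)),('blkS',(abs(Z-.12)<.005)&(abs(X-.55)<.15)&(abs(Y+.2)<.15))]:
    print(n,m.sum(),cv2.minAreaRect(S[m][:,:2].astype(np.float32)),S[m].mean(0))
E
```

```text
block
blk 7123 ((0.5573009252548218, -0.20107653737068176), (0.2010815143585205, 0.22051361203193665), 2.829897403717041)
rack
rack 1751 ((0.5585657358169556, 0.2376769483089447), (0.12154538929462433, 0.10114986449480057), 80.89570617675781)
handle 144 ((0.5577930808067322, 0.23689255118370056), (0.025848088786005974, 0.024933407083153725), 83.74867248535156)
0.207
rackS 1431 ((0.5604203939437866, 0.23557767271995544), (0.1218843013048172, 0.10396963357925415), 80.45856475830078) [0.56821466 0.2377123  0.14982514]
hS 119 ((0.5609458088874817, 0.23515473306179047), (0.02666432596743107, 0.026060648262500763), 81.4655532836914) [0.56394573 0.23592447 0.19978096]
blkS 3904 ((0.5587480664253235, -0.20456278324127197), (0.20721128582954407, 0.22333507239818573), 2.767401695251465) [ 0.56747435 -0.19833429  0.12029992]
```

View pics/c1.png

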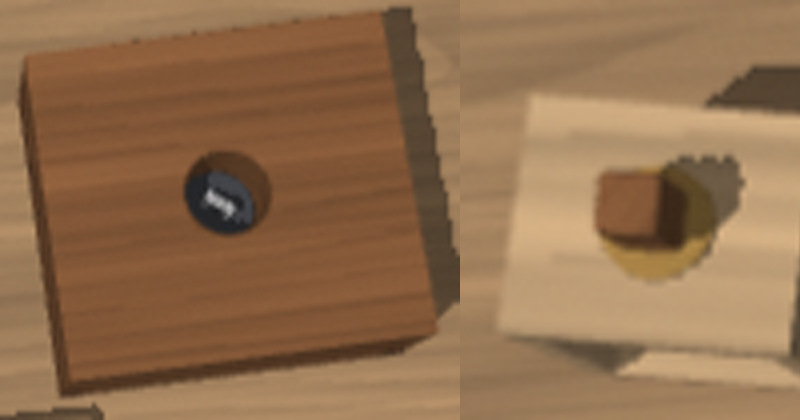

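View pics/scene.png

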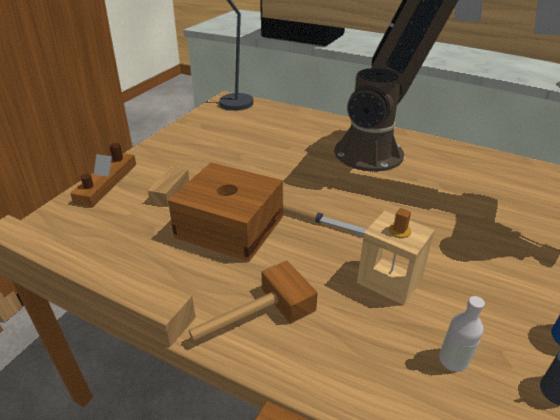

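```bash
python3 - <<'E'
from h import *
im=cv2.imread('pics/scene.png');P=np.load('top.npy')
cv2.imwrite('pics/c2.png',cv2.resize(im[205:305,350:440],(540,600),interpolation=cv2.INTER_CUBIC))
X,Y,Z=P[...,0],P[...,1],P[...,2]
m=(np.hypot(X-.557,Y+.201)<.03)&(Z<.1)
Q=P[m];print(np.c_[Q].round(4)[Q[:,2]>.068].tolist(), np.median(Q[Q[:,2]<.068],0))
v,u=np.nonzero(m);Zi=(Z*1000);print((Zi[v.min():v.max()+1,u.min():u.max()+1]).round().astype(int))
E
```

```text
[[0.5817, -0.1932, 0.0975], [0.5822, -0.1962, 0.0939], [0.5829, -0.1993, 0.0896], [0.5831, -0.2021, 0.0874], [0.5831, -0.2047, 0.0865], [0.5827, -0.207, 0.0878], [0.5815, -0.2087, 0.0924], [0.5813, -0.2111, 0.0926], [0.5807, -0.2132, 0.0947], [0.5797, -0.215, 0.0987], [0.5798, -0.1881, 0.0968], [0.5812, -0.1918, 0.0884], [0.5819, -0.1949, 0.084], [0.5828, -0.1982, 0.0785], [0.5832, -0.2012, 0.0753], [0.5824, -0.2032, 0.0787], [0.5824, -0.2058, 0.0776], [0.5825, -0.2086, 0.076], [0.5806, -0.2097, 0.0843], [0.5807, -0.2124, 0.0829], [0.579, -0.2137, 0.0903], [0.5787, -0.216, 0.0913], [0.5772, -0.2173, 0.0977], [0.5779, -0.1857, 0.0945], [0.5803, -0.1901, 0.0813], [0.5814, -0.1935, 0.075], [0.581, -0.2092, 0.0703], [0.5802, -0.2112, 0.0735], [0.5795, -0.2132, 0.0763], [0.5785, -0.2151, 0.08], [0.5779, -0.2172, 0.0822], [0.5763, -0.2184, 0.0897], [0.5746, -0.2196, 0.0974], [0.5752, -0.1827, 0.0969], [0.5777, -0.2162, 0.0715], [0.5765, -0.2179, 0.0764], [0.5752, -0.2194, 0.0822], [0.5742, -0.2212, 0.0865], [0.5722, -0.222, 0.0957], [0.5755, -0.219, 0.0684], [0.5736, -0.2199, 0.0775], [0.5
[... 9624 characters left out ...]
        63                   65                   65
                    64                   45                  122
                   123                  120                  120]
 [                 121                  122                  120
                   117                  120                  120
                   122                  120                   64
                    59                   64                   64
                    62                   58                  119
                   118                  118                  123
                   122                  122                  121]]<stdin>:7: RuntimeWarning: invalid value encountered in cast
```

View pics/c2.png

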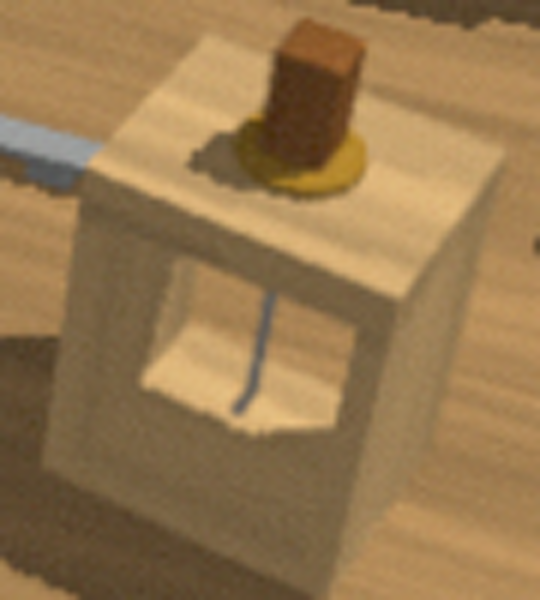

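```bash
python3 -m crank '[[[1,0.7,-2,0],[3,2,-4,0],[5,3.2,-4,-0.5],[7,4.5,-4,-1],[9,5.7,-4,-1.4],[11,7,-4,-1.4],[13,8.2,-4,-1.4],[15,9.4,-4,-1.4],[17,10.7,-4,-1.4],[18.3,11.5,-4,-1.4],[19,12,-4,-1.4],[19.05,12,-4,-1.4]]]' 0; python3 - <<'E'
from h import *
im,d,c,T=grab('wrist');P=cloud(d,c,T);save('w1.png',im)
print(np.array(c['mount']).round(3).tolist(),T[:3,3],arm.get_state()['eef_pos'],arm.get_state()['ee_rot'])
for th in ['hook_handle','rack_hole']:
    for r in arm.trace(th,'wrist')[:2]:
        m=r['mask'];print(th,round(r['score'],2),r['extent'],np.nanmedian(P[m],0).round(3))
X,Y,Z=P[...,0],P[...,1],P[...,2]
for n,a,b,mr in [('handle',.196,.206,.03),('rack',.147,.153,.1)]:
    m=(Z>a)&(Z<b)&(np.hypot(X-.5585,Y-.236)<mr);print(n,m.sum(),cv2.minAreaRect(P[m][:,:2].astype(np.float32)) if m.sum() else 0)
E
```

```text
t: 2.5
eef_pos: [0.5588, 0.2354, 0.3264]
ee_rot: [3.141, 0.0, -0.146]
force: [-0.3, 0.8, 0.2]
width: 0.0877
gripper_force: 0.0
[[0.0, -0.967, -0.254, 0.069], [1.0, 0.0, 0.001, -0.0], [-0.0, -0.254, 0.967, -0.158], [0.0, 0.0, 0.0, 1.0]] [0.62691383 0.22561507 0.48468497] [0.55838821 0.23619555 0.32638753] [ 3.14146973e+00  2.08448199e-04 -1.45067454e-01]
hook_handle 0.9 [252.9, 160.3, 51.7, 52.9] [0.566 0.235 0.186]
rack_hole 0.71 [217.7, 124.6, 124.6, 108.6] [0.569 0.235 0.15 ]
handle 937 ((0.5601840019226074, 0.23648126423358917), (0.02586439438164234, 0.026449481025338173), 83.48615264892578)
rack 10488 ((0.5601332187652588, 0.23634380102157593), (0.12045374512672424, 0.10018192231655121), 81.03593444824219)
```

View pics/w1.png

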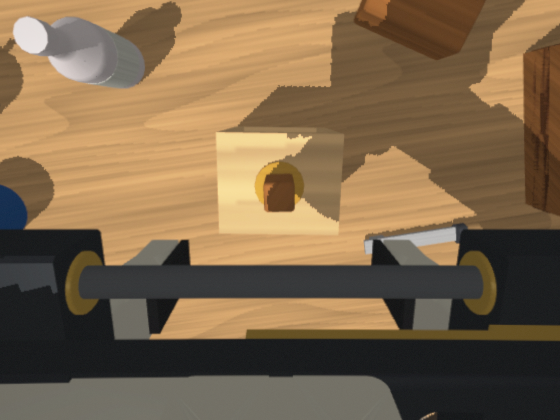

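```bash
python3 -m crank '[[[0.08,-0.03,1.5,0],[0.08,-0.03,3.5,0],[0.08,-0.03,5,0],[0.08,-0.03,6,0],[0.08,-0.03,6.45,0],[0.08,-0.03,6.45,0],[0.08,-0.03,6.45,0]]]' 0; python3 -m crank '[[[0,0,0,0],[0,0,0,0],[0,0,0,0],[0,0,0,0],[0,0,0,0],[0,0,0,0]]]' 1 40
```

```text
t: 3.52
eef_pos: [0.5607, 0.2379, 0.1667]
ee_rot: [-3.14, -0.002, -0.143]
force: [-0.3, -0.0, 0.8]
width: 0.0879
gripper_force: 0.0
t: 4.28
eef_pos: [0.5601, 0.2371, 0.1653]
ee_rot: [3.142, 0.0, -0.144]
force: [0.4, -0.0, -0.1]
width: 0.033
gripper_force: 0.0
```

```bash
python3 -m crank '[[[0,0,0,0],[0,0,0,0],[0,0,0,0]]]' 1 40;  python3 -m crank '[[[0,0,-0.6,0],[0,0,-1.6,0],[0,0,-2.8,0],[0,0,-4,0],[0,0,-5,0],[0,0,-5.8,0],[0,0,-6,0],[0,0,-6,0]]]'; python3 - <<'E'
from h import *
im,d,c,T=grab('wrist');P=cloud(d,c,T);save('w2.png',im)
E
```

```text
t: 4.65
eef_pos: [0.5601, 0.2371, 0.1653]
ee_rot: [3.142, 0.0, -0.144]
force: [-0.4, -1.0, -0.4]
width: 0.0259
gripper_force: 39.9
t: 5.65
eef_pos: [0.56, 0.2372, 0.3154]
ee_rot: [-3.141, -0.0, -0.144]
force: [-0.1, 0.7, -1.9]
width: 0.0258
gripper_force: 39.9
```

View pics/w2.png

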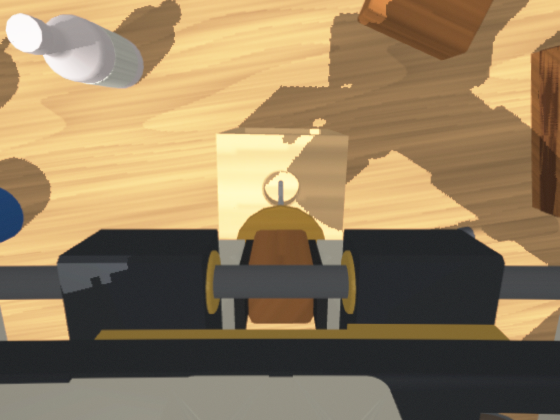

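```bash
python3 -m crank '[[[0.1,0.8,0,0.3],[0.3,2.4,0,1],[0.5,4.4,0,2],[0.7,6.4,0,3],[0.9,8.4,0,4],[1.1,10.4,0,5],[1.3,12.4,0,6],[1.5,14.2,0,7],[1.7,15.7,0,7.35],[1.82,16.6,0,7.35],[1.82,16.9,0,7.35],[1.82,16.9,0,7.35]]]'; python3 -m crank '[[[0,0,0,0],[0,0,0,0],[0,0,0,0]]]'; python3 - <<'E'
from h import *
im,d,c,T=grab('wrist');P=cloud(d,c,T);save('w3.png',im);np.save('w3.npy',P)
s=arm.get_state();print(s['eef_pos'],s['ee_rot'])
X,Y,Z=P[...,0],P[...,1],P[...,2]
near=np.hypot(X-.558,Y+.202)
m=(near<.018)&(Z>.076)&(Z<.095);Q=P[m]
r=cv2.minAreaRect(Q[:,:2].astype(np.float32));print('tab',m.sum(),r,cv2.boxPoints(r).round(4).tolist(),np.median(Q,0))
m=(near<.024)&(Z<.073);print('stop',m.sum(),np.median(P[m],0))
m=(near<.14)&(abs(Z-.12)<.004);print('blk',m.sum(),cv2.minAreaRect(P[m][:,:2].astype(np.float32)))
m=(np.hypot(X-.5445,Y+.187)<.03)&(Z>.17)&(Z<.26);Q=P[m];print('hook',m.sum(),Q[::max(1,len(Q)//25)].round(4).tolist())
b=cv2.resize(im[60:240,160:400],(800,600),interpolation=cv2.INTER_CUBIC);save('c3.png',b)
E
```

```text
t: 7.2
eef_pos: [0.5441, -0.1879, 0.3148]
ee_rot: [3.141, 0.001, -0.786]
force: [-0.5, -0.9, -1.5]
width: 0.0259
gripper_force: 39.9
t: 7.58
eef_pos: [0.5448, -0.1869, 0.3154]
ee_rot: [-3.141, -0.0, -0.784]
force: [0.4, 0.0, -1.3]
width: 0.0257
gripper_force: 39.9
[ 0.54480094 -0.18703453  0.31538697] [-3.14146504e+00 -9.55840554e-05 -7.84349488e-01]
tab 109 ((0.5585213303565979, -0.20334725081920624), (0.01947963982820511, 0.006103841587901115), 52.4739875793457) [[0.5501999855041504, -0.20919999480247498], [0.5550000071525574, -0.21289999783039093], [0.5669000148773193, -0.19750000536441803], [0.5619999766349792, -0.19380000233650208]] [ 0.55853421 -0.20321316  0.08572743]
stop 1175 [ 0.55890863 -0.20297511  0.06294356]
blk 35285 ((0.558538019657135, -0.20273524522781372), (0.20028826594352722, 0.22130368649959564), 2.6123433113098145)
hook 144 [[0.5565, -0.1963, 0.1872], [0.5564, -0.1961, 0.1904], [0.5559, -0.1956, 0.191], [0.5552, -0.1949, 0.1902], [0.5544, -0.193, 0.1848], [0.5516, -0.196, 0.1855], [0.552, -0.1952, 0.1883], [0.5517, -0.1938, 0.1865], [0.5517, -0.1926, 0.1867], [0.5518, -0.1915, 0.1874], [0.5516, -0.1902, 0.1862], [0.5486, -0.1931, 0.1857], [0.5488, -0.1921, 0.1875], [0.5488, -0.1909, 0.1872], [0.5488, -0.1898, 0.1878], [0.5488, -0.1886, 0.1876], [0.548, -0.1878, 0.1867], [0.548, -0.1865, 0.1862], [0.5447, -0.1892, 0.1846], [0.5455, -0.1888, 0.1896], [0.5462, -0.1883, 0.1934], [0.5469, -0.1879, 0.1979], [0.5474, -0.1872, 0.201], [0.5472, -0.1859, 0.1997], [0.5442, -0.1886, 0.1988], [0.5457, -0.1889, 0.2075], [0.5463, -0.1884, 0.211], [0.547, -0.188, 0.2148], [0.5469, -0.1867, 0.2141]]
```

View pics/c3.png

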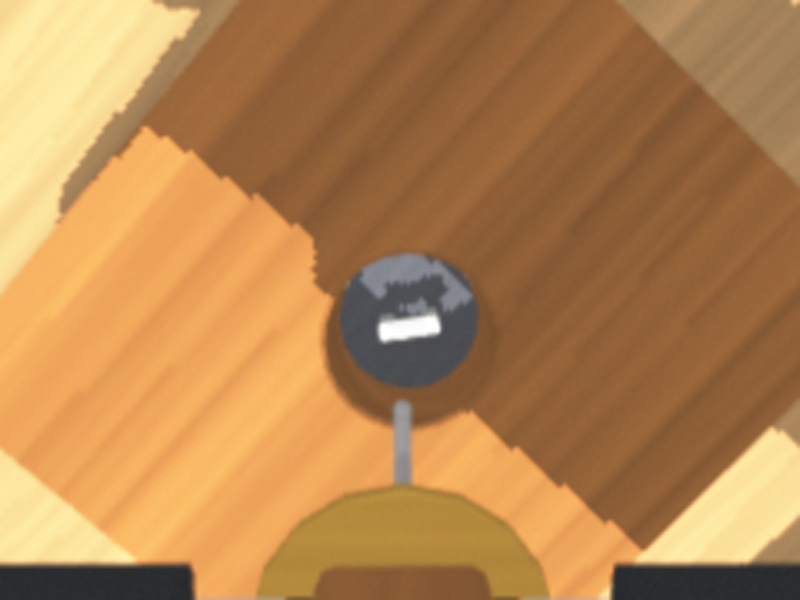

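```bash
python3 -m crank '[[[0.02,0.17,0,-1.0],[0.02,0.17,0.3,-1.5],[0.02,0.17,0.9,-1.5],[0.02,0.17,1.6,-1.5],[0.02,0.17,2.2,-1.5],[0.02,0.17,2.7,-1.5],[0.02,0.17,3.1,-1.5],[0.02,0.17,3.2,-1.5],[0.02,0.17,3.2,-1.5]]]'; python3 - <<'E'
from h import *
im,d,c,T=grab('wrist');P=cloud(d,c,T);np.save('w4.npy',P)
s=arm.get_state();print(s['eef_pos'],s['ee_rot'],s['force'])
X,Y,Z=P[...,0],P[...,1],P[...,2]
near=np.hypot(X-.5585,Y+.203)
m=(near<.016)&(Z>.079)&(Z<.092);Q=P[m]
r=cv2.minAreaRect(Q[:,:2].astype(np.float32));print('tab',m.sum(),r,np.median(Q,0))
save('c4.png',cv2.resize(im[60:240,160:400],(800,600),interpolation=cv2.INTER_CUBIC))
E
```

```text
t: 8.75
eef_pos: [0.5422, -0.1909, 0.2355]
ee_rot: [3.142, -0.0, -0.654]
force: [0.5, 0.2, -1.2]
width: 0.0258
gripper_force: 39.9
[ 0.54231507 -0.19094997  0.23574201] [-3.14135964e+00 -6.42925924e-04 -6.54121145e-01] [-0.56891825 -0.43052745 -1.2142273 ]
tab 157 ((0.5588555932044983, -0.20333880186080933), (0.018727345392107964, 0.005567716900259256), 53.46410369873047) [ 0.5588524  -0.2034906   0.08576048]
```

View pics/c4.png

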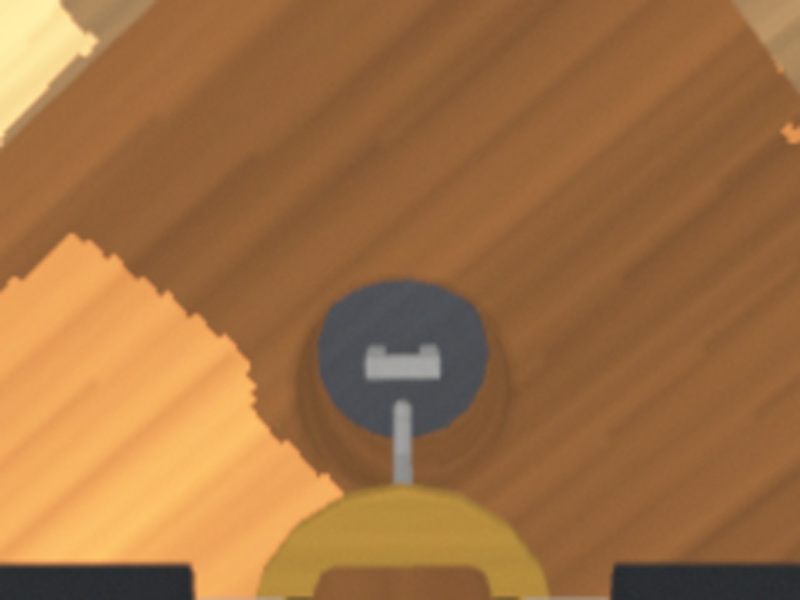

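```bash
python3 -m crank '[[[0,0,0.3,0],[0,0,0.7,0],[0,0,1.0,0],[0,0,1.25,0],[0,0,1.4,0],[0,0,1.44,0],[0,0,1.44,0]]]'; python3 -m crank '[[[0.1,0,0,0],[0.2,0,0,0],[0.3,0,0,0],[0.4,0,0,0],[0.5,0,0,0],[0.56,0,0,0],[0.56,0,0,0]]]'
```

```text
t: 9.68
eef_pos: [0.5422, -0.1909, 0.1995]
ee_rot: [-3.141, -0.0, -0.654]
force: [0.7, -0.1, -1.0]
width: 0.0262
gripper_force: 39.9
t: 10.55
eef_pos: [0.5532, -0.1994, 0.1992]
ee_rot: [3.141, 0.0, -0.654]
force: [-0.7, 0.0, -0.5]
width: 0.0261
gripper_force: 39.9
```

```bash
python3 -m crank '[[[0,0,-0.1,0],[0,0,-0.2,0],[0,0,-0.3,0],[0,0,-0.4,0],[0,0,-0.5,0],[0,0,-0.6,0],[0,0,-0.7,0],[0,0,-0.7,0]]]'
```

```text
t: 11.55
eef_pos: [0.553, -0.1993, 0.2167]
ee_rot: [3.141, 0.001, -0.654]
force: [1.7, -1.2, -11.2]
width: 0.0254
gripper_force: 39.9
```

```bash
python3 -m crank '[[[0,0,-0.15,0],[0,0,-0.35,0],[0,0,-0.55,0],[0,0,-0.75,0],[0,0,-0.95,0],[0,0,-1.15,0],[0,0,-1.35,0],[0,0,-1.55,0],[0,0,-1.75,0],[0,0,-1.95,0],[0,0,-2.1,0],[0,0,-2.2,0]]]';python3 -m crank '[[[0,0,-0.08,0],[0,0,-0.15,0],[0,0,-0.2,0],[0,0,-0.2,0]]]'
python3 - <<'E'
from h import *
im,d,c,T=grab('wrist');P=cloud(d,c,T);s=arm.get_state();print(s['eef_pos'],s['force'])
X,Y,Z=P[...,0],P[...,1],P[...,2]
near=np.hypot(X-.5585,Y+.203)
m=(near<.022)&(X-.5585-(Y+.203)>.014)&(Z>.1)&(Z<.18);print(m.sum(),np.nanpercentile(Z[m],[10,30,50,70,90]).round(4))
m=(near>.04)&(near<.08)&(abs(Z-.12)<.006);print('block',np.median(Z[m]))
E
```

```text
t: 13.05
eef_pos: [0.5531, -0.1993, 0.2721]
ee_rot: [-3.142, 0.0, -0.654]
force: [0.5, 0.7, -11.6]
width: 0.0258
gripper_force: 39.9
t: 13.55
eef_pos: [0.5532, -0.1994, 0.277]
ee_rot: [3.142, -0.0, -0.654]
force: [1.1, -0.1, -10.1]
width: 0.0256
gripper_force: 39.9
[ 0.55314669 -0.19939445  0.27698029] [ 0.6892292   0.5156879  -9.92296589]
438 [0.1295 0.13   0.1305 0.1309 0.1314]
block 0.12009600181817809
```

```bash
python3 -m crank '[[[0,0,-0.06,0],[0,0,-0.12,0],[0,0,-0.18,0],[0,0,-0.24,0],[0,0,-0.28,0],[0,0,-0.3,0],[0,0,-0.3,0]]]'
python3 - <<'E'
from h import *
im,d,c,T=grab('wrist');P=cloud(d,c,T);s=arm.get_state();print(s['eef_pos'],s['force'])
X,Y,Z=P[...,0],P[...,1],P[...,2]
near=np.hypot(X-.5585,Y+.203)
m=(near<.022)&(X-.5585-(Y+.203)>.014)&(Z>.1)&(Z<.18);print(m.sum(),np.nanpercentile(Z[m],[10,30,50,70,90]).round(4))
E
```

```text
t: 14.48
eef_pos: [0.5532, -0.1994, 0.2844]
ee_rot: [-3.142, -0.0, -0.654]
force: [0.3, -0.0, -9.5]
width: 0.0259
gripper_force: 39.9
[ 0.55314755 -0.19938789  0.28439967] [  0.26010909  -0.232191   -10.21314006]
434 [0.137  0.1375 0.1378 0.1382 0.1388]
```

```bash
python3 -m crank '[[[0,0,0.1,0],[0,0,0.2,0],[0,0,0.28,0],[0,0,0.28,0]]]'; python3 -m crank '[[[-0.15,0,0,0],[-0.35,0,0,0],[-0.6,0,0,0],[-0.9,0,0,0],[-1,0,0,0],[-1,0,0,0],[-1,0,-0.4,0],[-1,0,-1,0],[-1,0,-1.6,0],[-1,0,-1.6,0]]]'
python3 - <<'E'
from h import *
im,d,c,T=grab('wrist');P=cloud(d,c,T);s=arm.get_state();print(s['eef_pos'],s['force'])
X,Y,Z=P[...,0],P[...,1],P[...,2]
near=np.hypot(X-.5585,Y+.203)
m=(near<.022)&(X-.5585-(Y+.203)>.014)&(Z>.1)&(Z<.18);print(m.sum(),np.nanpercentile(Z[m],[10,30,50,70,90]).round(4))
p=s['eef_pos'];yaw=s['ee_rot'][2];c,sn=np.cos(yaw),np.sin(yaw);D=np.array([.5601,.2368])-p[:2]
print('move',(D@[c,sn])/.025,(D@[sn,-c])/.025,'turn',-np.degrees(-.144-yaw)/5)
E
```

```text
t: 15.02
eef_pos: [0.5532, -0.1995, 0.2776]
ee_rot: [-3.141, -0.001, -0.654]
force: [-0.5, 0.1, -1.0]
width: 0.026
gripper_force: 39.9
t: 16.27
eef_pos: [0.5341, -0.1844, 0.3193]
ee_rot: [-3.14, -0.003, -0.654]
force: [-0.2, 0.1, -1.1]
width: 0.0254
gripper_force: 39.9
[ 0.53366472 -0.18416063  0.31813244] [-0.01821208 -0.09243222 -1.0445417 ]
382 [0.1369 0.1375 0.1378 0.1382 0.1388]
move -9.407803722977715 -14.00513850792041 turn -5.84670717600006
```

```bash
python3 -m crank '[[[-0.5,-0.7,0,-0.3],[-1.5,-2.2,0,-1],[-2.6,-3.9,0,-2],[-3.7,-5.5,0,-3],[-4.8,-7.2,0,-4],[-5.9,-8.8,0,-5],[-7,-10.5,0,-5.85],[-8,-12,0,-5.85],[-8.8,-13.1,0,-5.85],[-9.3,-13.8,0,-5.85],[-9.41,-14,0,-5.85],[-9.41,-14,0,-5.85]]]'; python3 -m crank '[[[0,0,0,0],[0,0,0,0]]]'
python3 - <<'E'
from h import *
im,d,c,T=grab('wrist');P=cloud(d,c,T);s=arm.get_state();print(s['eef_pos'],s['force'])
save('c5.png',cv2.resize(im[90:240,180:380],(800,600),interpolation=cv2.INTER_CUBIC))
X,Y,Z=P[...,0],P[...,1],P[...,2]
m=(abs(Z-.15)<.003)&(np.hypot(X-.56,Y-.236)<.1);print(cv2.minAreaRect(P[m][:,:2].astype(np.float32)))
p=s['eef_pos'];yaw=s['ee_rot'][2];c,sn=np.cos(yaw),np.sin(yaw);D=np.array([.5601,.2368])-p[:2]
print('move',(D@[c,sn])/.025,(D@[sn,-c])/.025,'z',(p[2]-.1655)/.025)
E
```

```text
t: 17.82
eef_pos: [0.5596, 0.2364, 0.3171]
ee_rot: [3.141, 0.0, -0.144]
force: [-0.2, -1.0, -0.8]
width: 0.0256
gripper_force: 39.9
t: 18.08
eef_pos: [0.5597, 0.2359, 0.3176]
ee_rot: [-3.141, -0.0, -0.145]
force: [-0.1, -0.2, -0.2]
width: 0.0257
gripper_force: 39.9
[0.55967369 0.23601788 0.31758814] [-1.23353591  0.22187558 -0.77895501]
((0.5602103471755981, 0.23648720979690552), (0.12017250806093216, 0.10017198324203491), 80.75550079345703)
move 0.012369357142570805 -0.03341429737384984 z 6.083525727257274
```

View pics/c5.png

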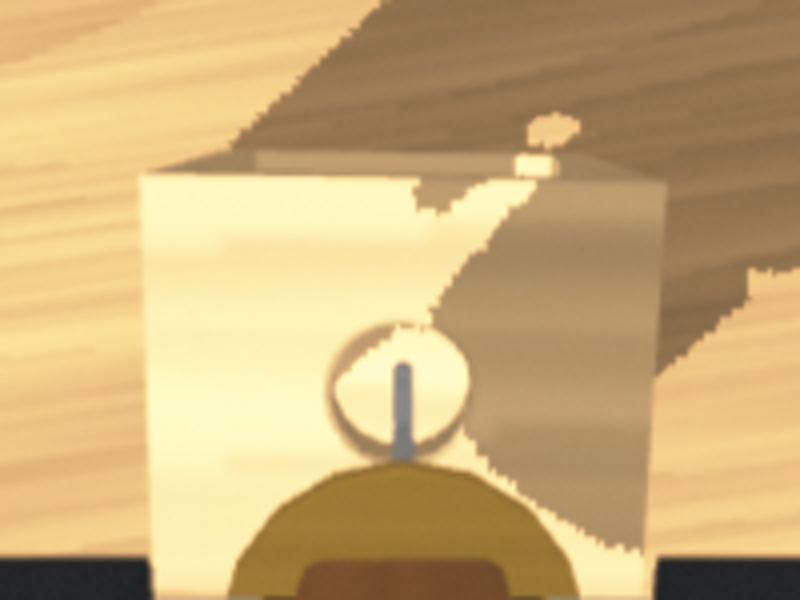

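```bash
python3 -m crank '[[[-0.12,-0.03,0.3,0],[-0.12,-0.03,0.9,0],[-0.12,-0.03,1.6,0],[-0.12,-0.03,2.4,0],[-0.12,-0.03,3.2,0],[-0.06,-0.03,4,0],[0.01,-0.03,4.8,0],[0.01,-0.03,5.5,0],[0.01,-0.03,5.9,0],[0.01,-0.03,6.05,0],[0.01,-0.03,6.05,0]]]'
```

```text
t: 19.5
eef_pos: [0.5602, 0.2376, 0.1664]
ee_rot: [-3.141, -0.0, -0.143]
force: [-0.1, -0.5, -0.5]
width: 0.0255
gripper_force: 39.9
```

```bash
python3 -m crank '[[[0,0,0.03,0],[0,0,0.03,0]]]'; python3 -m crank '[[[0,0,0,0],[0,0,0,0],[0,0,0,0],[0,0,0,0],[0,0,0,0],[0,0,0,0],[0,0,0,0],[0,0,0,0]]]' 0; python3 -m crank '[[[0,0,-0.5,0],[0,0,-1.5,0],[0,0,-3,0],[0,0,-5,0],[0,0,-6.4,0],[0,0,-6.4,0],[0,0,-6.4,0]]]'
python3 - <<'E'
from h import *
im,d,c,T=grab('wrist');P=cloud(d,c,T);save('c6.png',im)
X,Y,Z=P[...,0],P[...,1],P[...,2]
for n,a,b,mr in [('handle',.196,.206,.03),('rack',.147,.153,.1)]:
    m=(Z>a)&(Z<b)&(np.hypot(X-.5585,Y-.236)<mr);print(n,m.sum(),cv2.minAreaRect(P[m][:,:2].astype(np.float32)),np.median(Z[m]))
im,d,c,T=grab('top');P=cloud(d,c,T);X,Y,Z=P[...,0],P[...,1],P[...,2]
m=(np.hypot(X-.557,Y+.202)<.021)&(Z<.15);print(np.median(Z[m]))
E
```

```text
t: 19.75
eef_pos: [0.5601, 0.2376, 0.1658]
ee_rot: [-3.141, -0.001, -0.144]
force: [-0.5, 0.2, -0.3]
width: 0.0258
gripper_force: 39.9
t: 20.75
eef_pos: [0.5599, 0.2374, 0.1653]
ee_rot: [3.142, 0.0, -0.144]
force: [-0.3, 0.3, -0.3]
width: 0.0875
gripper_force: 0.0
t: 21.62
eef_pos: [0.5596, 0.2373, 0.3254]
ee_rot: [-3.141, 0.0, -0.144]
force: [0.4, 1.2, -0.6]
width: 0.0875
gripper_force: 0.0
handle 939 ((0.5603303909301758, 0.23767618834972382), (0.0252766665071249, 0.02638205699622631), 82.36492919921875) 0.20087143234536148
rack 10533 ((0.5600398182868958, 0.23645299673080444), (0.12018367648124695, 0.10029440373182297), 80.82221221923828) 0.1500963100818677
0.13810172400858323
```

View pics/c6.png

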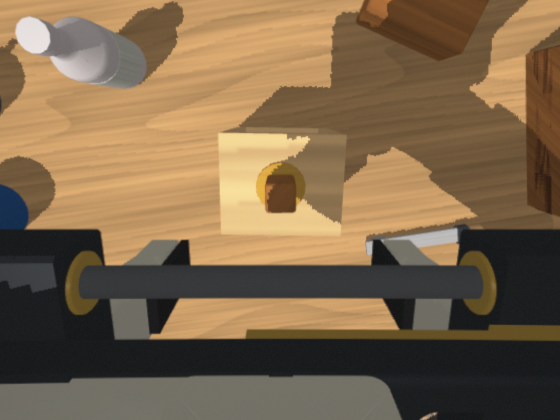

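The hook hangs upright in its hole: the handle is at pixel (281,193) and 1.3 mm off centre. The stop's joint reads about 0.088.

```bash
python3 -c "
from station import arm
print(arm.job_done())"
```

```text
the job is handed in; nothing more can be done
None
```

The job is handed in, with no verdict returned: the stop is drawn up to a joint height of about 0.088 m, the hook hangs upright and released about 1 mm off the hole's centre, and the arm is clear.

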